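Reset the tripped breakers, sort out the soft ones and close the enclosure

TASK

Press the red reset button of each circuit breaker on the bench, without forcing it, until you feel it snap over and stay in. Stand every breaker that snaps, still latched, upright on the floor of the blue enclosure and stand every one that stays soft upright in the red reject tray; when all the good ones are in, set the blue cover on the enclosure so that it sits fully home and level, and leave the oil can, washer and steady-rest finger where they are.

Things in the scene. Friction and masses are not known exactly. Their poses are not given: they have to be found in the camera images.
- b1_mid (a point): Push-to-reset circuit breaker standing on the bench, about 260 g: grey housing 44 mm wide (its x), 60 mm long (its y), 40 mm tall, a round red button 31 mm across in the middle of its top (button top 58 mm above the underside when out, 50 mm when in). Point: centre of the housing, 20 mm above its underside; z up. All look alike; four or five are there, absent ones read None.
- b1_btn (a joint): Travel (m) of that breaker's button: 0 popped out, 0.0082 fully in, at a hard stop. Sound breaker: resistance climbs from 4 N to 9 N at about 2 mm, then gives way and at 6.5 mm it snaps over: the force vanishes and the button runs fully in and stays there; let go earlier, it pops out. Worn-out breaker: stays soft, 1 to 3 N all the way to the stop, no snap, pops out when let go.
- b2_mid (a point): Push-to-reset circuit breaker standing on the bench, about 260 g: grey housing 44 mm wide (its x), 60 mm long (its y), 40 mm tall, a round red button 31 mm across in the middle of its top (button top 58 mm above the underside when out, 50 mm when in). Point: centre of the housing, 20 mm above its underside; z up. All look alike; four or five are there, absent ones read None.
- b2_btn (a joint): Travel (m) of that breaker's button: 0 popped out, 0.0082 fully in, at a hard stop. Sound breaker: resistance climbs from 4 N to 9 N at about 2 mm, then gives way and at 6.5 mm it snaps over: the force vanishes and the button runs fully in and stays there; let go earlier, it pops out. Worn-out breaker: stays soft, 1 to 3 N all the way to the stop, no snap, pops out when let go.
- b3_mid (a point): Push-to-reset circuit breaker standing on the bench, about 260 g: grey housing 44 mm wide (its x), 60 mm long (its y), 40 mm tall, a round red button 31 mm across in the middle of its top (button top 58 mm above the underside when out, 50 mm when in). Point: centre of the housing, 20 mm above its underside; z up. All look alike; four or five are there, absent ones read None.
- b3_btn (a joint): Travel (m) of that breaker's button: 0 popped out, 0.0082 fully in, at a hard stop. Sound breaker: resistance climbs from 4 N to 9 N at about 2 mm, then gives way and at 6.5 mm it snaps over: the force vanishes and the button runs fully in and stays there; let go earlier, it pops out. Worn-out breaker: stays soft, 1 to 3 N all the way to the stop, no snap, pops out when let go.
- b4_mid (a point): Push-to-reset circuit breaker standing on the bench, about 260 g: grey housing 44 mm wide (its x), 60 mm long (its y), 40 mm tall, a round red button 31 mm across in the middle of its top (button top 58 mm above the underside when out, 50 mm when in). Point: centre of the housing, 20 mm above its underside; z up. All look alike; four or five are there, absent ones read None.
- b4_btn (a joint): Travel (m) of that breaker's button: 0 popped out, 0.0082 fully in, at a hard stop. Sound breaker: resistance climbs from 4 N to 9 N at about 2 mm, then gives way and at 6.5 mm it snaps over: the force vanishes and the button runs fully in and stays there; let go earlier, it pops out. Worn-out breaker: stays soft, 1 to 3 N all the way to the stop, no snap, pops out when let go.
- b5_mid (a point): Push-to-reset circuit breaker standing on the bench, about 260 g: grey housing 44 mm wide (its x), 60 mm long (its y), 40 mm tall, a round red button 31 mm across in the middle of its top (button top 58 mm above the underside when out, 50 mm when in). Point: centre of the housing, 20 mm above its underside; z up. All look alike; four or five are there, absent ones read None.
- b5_btn (a joint): Travel (m) of that breaker's button: 0 popped out, 0.0082 fully in, at a hard stop. Sound breaker: resistance climbs from 4 N to 9 N at about 2 mm, then gives way and at 6.5 mm it snaps over: the force vanishes and the button runs fully in and stays there; let go earlier, it pops out. Worn-out breaker: stays soft, 1 to 3 N all the way to the stop, no snap, pops out when let go.
- box_rim (a point): Centre of the mouth of the fixed blue open-topped enclosure, 66 mm above the bench. Outside 144 mm (its x) by 268 mm (its y), 66 mm tall; walls and floor 4 mm thick, so inside 136 by 260 mm, floor 62 mm below this point. Three breakers fit in a row along y with their lengths along y. z up.
- cover_grip (a point): Loose blue steel cover lying flat on the bench, 350 g: plate 152 (its x) by 276 (its y) by 5 mm; below it a 126 by 250 by 6 mm step that enters the enclosure's mouth with 5 mm play all round; black bar handle on top, 20 (x) by 80 (y) by 30 mm tall. Point: in the handle, on the centre, 11 mm below its top, 30 mm above the step's underside; seated it is 24 mm above the rim. Fits either way round.
- tray_floor (a point): Centre of the inner floor of the red reject tray, 4 mm above the bench; fixed, 220 mm (its x) by 132 mm (its y) outside, walls 4 mm thick and 22 mm tall. z is up.
- oilcan: Squat tin oil can with a spout, 72 mm across, 125 mm tall, origin under its centre. Bystander.
- washer: Bronze thrust washer lying flat, 84 mm across, 12 mm thick, origin under its centre. Bystander.
- finger: Rusted steady-rest finger lying on the bench, 22 by 145 by 18 mm, along its y, origin under the middle of its bar. Bystander.
- valve: Brass coolant valve body with a black bakelite knob, fixed, 60 by 60 mm, 82 mm tall, origin under its centre. Bystander.

How it is judged:
By the outcome, as a careful person would: the job done as asked, in the order asked, and still so for the second after the job is handed in, with the robot touching nothing.
Of b1, b2, b3, b4, b5 only 4 to 5 are there at a start; the rules pass over those that are not, and their reading is None.
At some moment in a run one of cover, b1, b2, b3, b4, b5 may be knocked a few centimetres aside while the robot is not near it.
It also fails if it takes over 210 s, if anything falls off the work surface, if the arm or the gripper's body presses on something with over 40 N, if the wrist force passes 120 N, or if a joint passes its speed limit or range.

ROBOT

A 6-joint arm with a two-finger parallel gripper is mounted at the origin on the work surface. World frame = base frame: x ahead of the robot, y to its left, z up, the work surface at z = 0. Lengths are in m, angles in rad, forces in N, time in s.
With the tool pointing down it reaches from about 0.275 to 0.825 m from the base axis. Payload 4.9 kg.
Tool frame: the origin (TCP) lies midway between the tips of the shut fingers; the grasp point (between the pads) lies 19 mm behind it (bot.grip_depth is the distance from the TCP to the grasp point, in m); z points along the fingers, y is the line along which they close (so a half turn about z gives the same grasp; the last joint's range is limited). The gripper opens to 85 mm and grips with 20 to 120 N. Pads are 22 mm wide; open, the fingers measure 114 mm over their backs; the gripper's body (76 mm by 85 mm) begins 54 mm behind the grasp point. The pads swing forward as they close: fully open they stand 13 mm farther back than shut.
Start: joints at [-0.134, 0.326, -0.193, 1.052, 0, 1.437], TCP at [0.55, 0, 0.231] pointing down, gripper open.
Joint ranges: [-2.65, 2.65], [-0.97, 1.79], [-1.3, 1.35], [-1.93, 2.1], [-1.47, 1.37], [-3.14, 3.14]. Speed limits (rad/s): [2.57, 2.57, 3.14, 3.14, 3.14, 3.14].

INTERFACE

Orientations are given as a unit quaternion [w, x, y, z].
In Python, from cell import bot gives the robot as it stands. Calls block until the motion is done:
- bot.move_pose(position, orientation): joint-space move of the TCP to a pose.
- bot.move_linear(position, speed=0.15, rotation=None, until_force=None): straight line of the TCP; rotation=None keeps the orientation; speed is the mean speed in m/s. With until_force (N) it stops when the force on the tool has changed by that much, and returns True; else False.
- bot.goto_joints(angles): joint-space move.
- bot.set_gripper(opening, grasp_force=None): opening from 0.0 (shut) to 1.0 (fully open); grasp_force is the grip in N (None keeps the last); returns when the fingers have stopped.
- bot.wait(seconds).
- bot.solve_ik(position, orientation): joint angles nearest the present ones, or None.
- bot.camera(name): name is "scene" or "side" or "wrist"; returns the picture (384x512x3 uint8, red, green, blue); there is no depth.
- bot.calibration(name): a dict with "mtx" (3x3 intrinsics, pixels), "extrinsics" (4x4, takes a point from world to camera coordinates); the wrist camera has in their place "hand_eye" (4x4, takes a point from camera to tool coordinates, whose origin is the TCP and whose axes are the flange's). Camera axes: x right, y down, z forward; pixel columns grow to the right and rows downward; lengths in m; the calibration is good to about 2 mm. A picture is of the moment at which its call begins: read the wrist's pose just before it. calibration takes no time and is no camera call.
A pose or a line that the arm cannot do raises bot.PlanningError and nothing moves.
- bot.close_job(): hands the job in; it is judged then, once.
Trained networks look in the newest picture that a camera, given by its name, has taken for a name from the list of things; names that differ only in an ending like _2 or _b are one class to them, and where a whole thing is asked for, a point or a joint stands for the part that bears it (a point fixed in the world has none). Each returns a list of dicts, best first, with "confidence" (0 to 1); they miss things now and then, are a little off and sometimes report something else, mostly with a low value. They report only what shows in the picture. A call takes as long as a camera call.
- bot.search_frame(camera, thing): "bbox" ([left, top, width, height] in pixels, round what is visible of it).
Readings, each from a call of its own:
- bot.read_clock(): time.
- bot.read_joint_positions(): joint angles.
- bot.read_joint_vel(): joint speeds.
- bot.read_joint_efforts(): joint torques, N m.
- bot.read_position(): TCP position.
- bot.read_tool_rot(): TCP orientation.
- bot.read_ft_force(): force on the tool from outside, world axes, zero at the start.
- bot.read_moment(): the same for the moment, N m.
- bot.read_gripper_width(): opening from 0.0 (shut) to 1.0 (fully open).
- bot.read_finger_force(): force on a finger pad.
Only numpy, scipy, OpenCV 4.12 (cv2) and the standard library are available. Lean on these libraries where they do the work, as an engineer would, in place of code of your own. Each camera call takes 0.05 s, during which the arm holds its last target. There are 200 camera calls.

## Working session

There is one attempt and no reset: what is moved stays moved. The work goes in short steps, each a Python script; the robot and the scene stay as the last script left them, time stands still between calls to the robot, and variables do not carry over. Pictures are saved under pics/ and viewed, at most 14 in all, crops included, and the job is handed in when it is done.

```bash
ls; mkdir -p pics
python3 - <<'E'
from cell import bot
import cv2
for n in ["scene","side"]:
    im=bot.camera(n); cv2.imwrite(f"pics/{n}0.png",im[:,:,::-1])
    c=bot.calibration(n); print(n,c["mtx"].tolist(),c["extrinsics"].round(4).tolist())
    for t in ["b1_mid","cover_grip","box_rim","tray_floor","oilcan","washer","finger","valve"]:
        print(t,[(d["bbox"],round(d["confidence"],2)) for d in bot.search_frame(n,t)])
c=bot.calibration("wrist");print(c)
print(bot.read_clock(),bot.read_tool_rot())
E
```

```text
pics
scene [[413.1592262931567, 0.0, 254.1943209644367], [0.0, 413.1592262931567, 196.38056492352513], [0.0, 0.0, 1.0]] [[-0.6595, 0.7516, 0.0128, 0.4492], [0.618, 0.5518, -0.56, -0.3201], [-0.4279, -0.3614, -0.8284, 1.6746], [0.0, 0.0, 0.0, 1.0]]
b1_mid [([296.6, 168.6, 17.0, 20.3], 0.65), ([362.3, 277.2, 25.8, 29.7], 0.38)]
cover_grip [([259.7, 212.4, 90.9, 77.3], 0.92), ([355.5, 204.7, 73.6, 71.4], 0.25)]
box_rim [([180.4, 145.8, 85.8, 74.3], 0.68)]
tray_floor [([354.8, 206.8, 73.9, 70.5], 0.67)]
oilcan [([362.7, 278.8, 27.3, 25.3], 0.83)]
washer [([162.5, 146.2, 22.1, 15.8], 0.76)]
finger [([227.4, 240.0, 36.8, 35.0], 0.84)]
valve [([181.2, 101.7, 18.8, 19.3], 0.87)]
side [[456.60601493551667, 0.0, 256.0337603033957], [0.0, 456.60601493551667, 190.65779011614316], [0.0, 0.0, 1.0]] [[-0.9704, -0.2415, -0.0052, 0.5699], [-0.1648, 0.6776, -0.7167, 0.1764], [0.1766, -0.6946, -0.6974, 1.5918], [0.0, 0.0, 0.0, 1.0]]
b1_mid [([290.1, 209.3, 13.2, 17.3], 0.75)]
cover_grip [([199.8, 209.5, 61.1, 67.6], 0.7)]
box_rim [([232.9, 142.8, 43.5, 60.0], 0.88)]
tray_floor [([246.6, 269.9, 63.2, 73.5], 0.96)]
oilcan [([199.2, 287.7, 26.7, 27.9], 0.68)]
washer []
finger [([189.2, 194.4, 24.8, 28.2], 0.76)]
valve [([302.1, 115.9, 14.7, 23.9], 0.84)]
{'mtx': array([[275.90305247,   0.        , 254.42329506],
       [  0.        , 275.90305247, 193.85553339],
       [  0.        ,   0.        ,   1.        ]]), 'hand_eye': array([[-3.74642872e-04, -9.63229335e-01, -2.68680306e-01,
         6.83841994e-02],
       [ 9.99999502e-01, -6.09443813e-04,  7.90498854e-04,
         2.64276412e-04],
       [-9.25177236e-04, -2.68679876e-01,  9.63229084e-01,
        -1.42495849e-01],
       [ 0.00000000e+00,  0.00000000e+00,  0.00000000e+00,
         1.00000000e+00]])}
0.9 [-5.86078840e-06  7.07097007e-01  7.07116555e-01 -1.72054947e-05]
```

Run:
```python
import cv2,numpy as np
a=cv2.imread("pics/scene0.png")[90:330,140:440];b=cv2.imread("pics/side0.png")[90:360,170:340]
cv2.imwrite("pics/scene0c.png",cv2.resize(a,(750,600),interpolation=cv2.INTER_CUBIC))
```

```text
(no output)
```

View pics/scene0c.png

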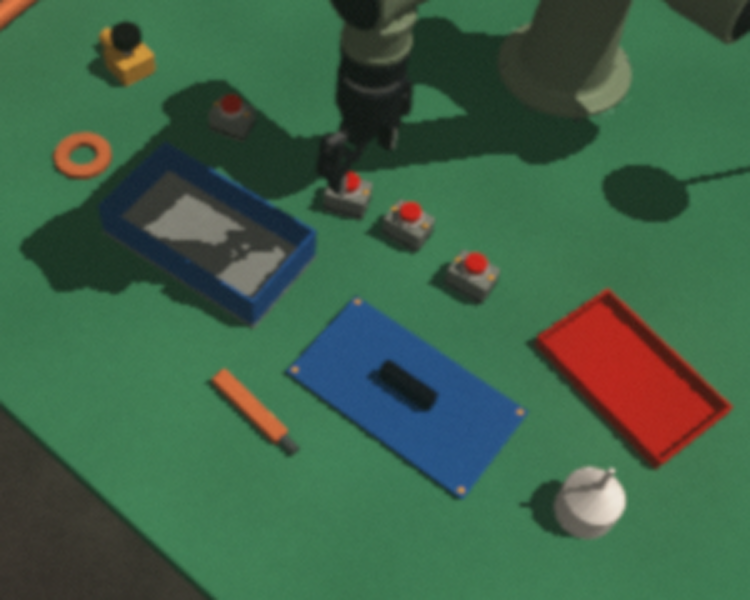

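View pics/side0.png

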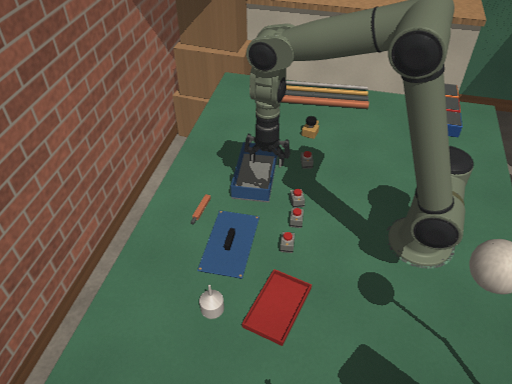

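```bash
cat > h.py <<'E'
from cell import bot
import numpy as np, cv2
from scipy.spatial.transform import Rotation as R
def quat(yaw):  # tool down, finger closing line (tool y) at angle yaw from world y... tool x = yaw dir
    c,s=np.cos(yaw),np.sin(yaw)
    M=np.array([[c,s,0],[s,-c,0],[0,0,-1.]])
    q=R.from_matrix(M).as_quat(); return [q[3],q[0],q[1],q[2]]
def ray(n,u,v,T=None):
    c=bot.calibration(n); d=np.linalg.inv(c["mtx"])@[u,v,1]
    if n=="wrist": E=T@c["hand_eye"]
    else: E=np.linalg.inv(c["extrinsics"])
    return E[:3,3],E[:3,:3]@d
def pix(n,u,v,z,T=None):
    o,d=ray(n,u,v,T); return (o+d*(z-o[2])/d[2])[:2]
def toolT():
    p=bot.read_position();q=np.array(bot.read_tool_rot());T=np.eye(4)
    T[:3,:3]=R.from_quat(q[[1,2,3,0]]).as_matrix();T[:3,3]=p;return T
def wpix(P,T):
    c=bot.calibration("wrist");X=np.linalg.inv(T@c["hand_eye"])@np.append(P,1);u=c["mtx"]@X[:3];return u[:2]/u[2]
E
python3 - <<'E'
from h import *
f=lambda u,v,z:pix("scene",u/2.5+140,v/2.5+90,z).round(3)
for n,z,L in [("btn",.058,[(232,103),(348,182),(410,212),(475,263)]),("cover",.011,[(357,301),(294,370),(461,491),(520,411)]),("tray",.022,[(607,291),(537,342),(657,465),(730,406)]),("box",.066,[(165,146),(100,208),(253,308),(315,235)]),("handle",.041,[(388,365),(430,392)]),("finger",.018,[(220,375),(290,445)]),("oil",0,[(588,525)]),("washer",.01,[(82,155)]),("valve",.06,[(127,50)])]:
    P=[f(*p,z) for p in L]; print(n,[p.tolist() for p in P],np.mean(P,0).round(3))
for u,v in [(307,155),(298,193),(297,212),(288,236.5)]: print(pix("side",u,v,.056).round(3))
print(toolT().round(3))
E
```

```text
btn [[0.452, -0.309], [0.453, -0.084], [0.436, 0.014], [0.446, 0.132]] [ 0.447 -0.062]
cover [[0.574, 0.035], [0.711, 0.041], [0.701, 0.302], [0.564, 0.295]] [0.638 0.168]
tray [[0.34, 0.284], [0.471, 0.257], [0.519, 0.464], [0.386, 0.493]] [0.429 0.374]
box [[0.583, -0.318], [0.721, -0.305], [0.701, -0.04], [0.559, -0.055]] [ 0.641 -0.18 ]
handle [[0.638, 0.136], [0.633, 0.199]] [0.636 0.168]
finger [[0.783, -0.023], [0.796, 0.108]] [0.79  0.042]
oil [[0.63, 0.441]] [0.63  0.441]
washer [[0.647, -0.435]] [ 0.647 -0.435]
valve [[0.481, -0.504]] [ 0.481 -0.504]
[ 0.451 -0.304]
[ 0.447 -0.08 ]
[0.433 0.016]
[0.443 0.134]
[[-0.     1.    -0.     0.55 ]
 [ 1.     0.    -0.     0.   ]
 [-0.    -0.    -1.     0.231]
 [ 0.     0.     0.     1.   ]]
```

```bash
cat >> h.py <<'E'
def look(x,y,z=0.16,yaw=np.pi/2):
    bot.move_pose([x,y,z],quat(yaw)); T=toolT(); im=bot.camera("wrist"); return im,T
def red(im):
    h=cv2.cvtColor(im,cv2.COLOR_RGB2HSV); m=((h[...,0]<6)|(h[...,0]>173))&(h[...,1]>150)&(h[...,2]>50)
    n,l,s,c=cv2.connectedComponentsWithStats(m.astype(np.uint8))
    return [(s[i,4],c[i].round(1).tolist(),s[i,:4].tolist()) for i in range(1,n) if s[i,4]>100]
E
python3 - <<'E'
from h import *
ims=[]
for i,(x,y) in enumerate([(.451,-.306),(.45,-.082),(.435,.015),(.445,.133)]):
    im,T=look(x,y); np.savez(f"v{i}.npz",im=im,T=T); ims.append(im)
    print(i,wpix([x,y,.058],T).round(),[(a,pix("wrist",*c,.058,T).round(4).tolist(),b) for a,c,b in red(im)])
    print([(d["bbox"],round(d["confidence"],2)) for d in bot.search_frame("wrist","b1_mid")])
m=np.vstack([np.hstack(ims[:2]),np.hstack(ims[2:])]);cv2.imwrite("pics/m1.png",cv2.resize(m,(800,600),interpolation=cv2.INTER_AREA)[:,:,::-1]);print(bot.read_clock())
E
```

```text
0 [253. 195.] [(np.int32(714), [0.452, -0.3104], [240, 184, 30, 31])]
[]
1 [253. 193.] [(np.int32(949), [0.4351, 0.0122], [218, 65, 34, 37]), (np.int32(756), [0.4505, -0.0838], [238, 180, 31, 31])]
[([206.2, 43.7, 56.5, 79.7], 0.97)]
2 [253. 194.] [(np.int32(1091), [0.4449, 0.1309], [248, 36, 36, 40]), (np.int32(769), [0.4348, 0.0143], [238, 179, 31, 32]), (np.int32(612), [0.45, -0.0812], [255, 271, 28, 29])]
[([229.5, 151.9, 45.8, 69.1], 0.75)]
3 [253. 194.] [(np.int32(6851), [0.4177, 0.2717], [134, 0, 156, 63]), (np.int32(771), [0.4449, 0.1327], [238, 179, 32, 32]), (np.int32(635), [0.4348, 0.0169], [230, 288, 28, 29])]
[([219.2, 249.0, 44.4, 69.3], 0.75), ([234.2, 177.9, 34.9, 33.6], 0.73)]
4.4667
```

View pics/m1.png

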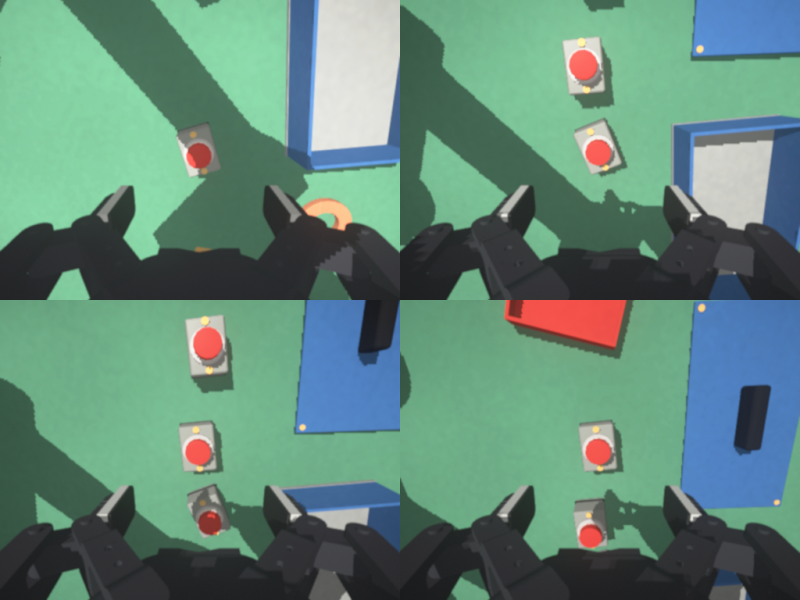

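```bash
cat >> h.py <<'E'
def find(x,y,zl=0.16,btn=.058,verbose=True,im=None,T=None):
    if im is None: im,T=look(x,y,zl)
    C=[pix("wrist",*c,btn,T) for a,c,b in red(im) if a<2500]
    if not C: return None
    p=min(C,key=lambda q:np.hypot(*(q-[x,y])))
    h=cv2.cvtColor(im,cv2.COLOR_RGB2HSV); m=(h[...,0]>12)&(h[...,0]<30)&(h[...,1]>95)&(h[...,2]>60)
    n,l,s,c=cv2.connectedComponentsWithStats(m.astype(np.uint8))
    Y=[pix("wrist",*c[i],.0405,T) for i in range(1,n) if s[i,4]>=8]
    Y=[q for q in Y if .012<np.hypot(*(q-p))<.036]
    th=None
    up=[q for q in Y if q[1]>p[1]]; dn=[q for q in Y if q[1]<p[1]]
    if up and dn:
        d=np.mean(up,0)-np.mean(dn,0); th=np.arctan2(-d[0],d[1])
    if verbose: print("find",p.round(4),[ (q-p).round(4).tolist() for q in Y],th)
    return p,th
def press(p,yaw=np.pi/2):
    bot.set_gripper(0.0)
    bot.move_pose([p[0],p[1],.075],quat(yaw)); bot.move_linear([p[0],p[1],.060],speed=.05)
    f0=bot.read_ft_force()[2]; F=[]; z=.060; fmax=0
    while z>.0506:
        z-=.0005; bot.move_linear([p[0],p[1],z],speed=.01); f=bot.read_ft_force()[2]-f0; F.append(round(float(f),1)); fmax=max(fmax,f)
        if f>14 or (fmax>6 and f<1.0 and z<.0525): break
    zend=z
    bot.move_linear([p[0],p[1],.0605],speed=.05); bot.wait(.1)
    # probe whether it stayed in
    r=bot.move_linear([p[0],p[1],.0535],speed=.02,until_force=0.8); zp=bot.read_position()[2]
    bot.move_linear([p[0],p[1],.09],speed=.15)
    print("press",F,"zend",round(zend,4),"probe",r,round(float(zp),4)); return fmax>6 and not r
E
python3 - <<'E'
from h import *
for i,(x,y) in enumerate([(.451,-.306),(.45,-.082),(.435,.015),(.445,.133)]):
    d=np.load(f"v{i}.npz"); r=find(x,y,im=d["im"],T=d["T"])
p,th=find(.445,.132); print(press(p,np.pi/2)); print(bot.read_clock())
E
```

```text
find [ 0.452  -0.3104] [[-0.0072, 0.0224], [0.0067, -0.0255]] 0.2826925696598875
find [ 0.4505 -0.0838] [[-0.0095, 0.0217], [0.0094, -0.0248]] 0.3848109762726007
find [0.4348 0.0143] [[-0.0025, 0.0234], [0.0024, -0.0267]] 0.09788412028214412
find [0.4449 0.1327] [[-0.0028, 0.0235], [0.0025, -0.0263]] 0.10581875090725808
find [0.445  0.1328] [[-0.0029, 0.0237], [0.0025, -0.0264]] 0.1078234014214304
press [0.5, -0.9, -0.8, -0.0, 0.6, 2.1, 1.3, 1.3, 2.0, 1.9, 2.0, 1.4, 1.3, 1.5, 1.5, 1.1, 2.4, 2.5, 2.3] zend 0.0505 probe True 0.0573
False
12.2417
```

Run:
```python
from h import *
for p in [(.4348,.013),(.4505,-.085),(.452,-.312)]:
    q,th=find(*p); print(press(q-[0,.0014]))
print(bot.read_clock())
im,T=look(.50,-.12,.28); cv2.imwrite("pics/w2.png",im[:,:,::-1]); np.savez("w2.npz",im=im,T=T)
```

```text
find [0.4346 0.0145] [[-0.0023, 0.0234], [0.0024, -0.0264]] 0.09448993796714295
press [-0.6, 0.5, -0.5, 1.2, 4.4, 5.7, 7.7, 7.9, 7.7, 7.2, 5.3, 4.8, 3.6, 3.1, 1.3, -0.5] zend 0.052 probe True 0.0576
False
find [ 0.4503 -0.0835] [[-0.0095, 0.0218], [0.0091, -0.0246]] 0.38056821769429733
press [0.1, 0.2, -1.4, 0.0, 0.8, 0.3, -0.6, 1.5, 1.6, 2.3, 0.8, 1.0, 2.1, 1.8, 1.5, 2.4, 2.5, 2.8, 1.9] zend 0.0505 probe True 0.0573
False
find [ 0.452  -0.3104] [[-0.0073, 0.0225], [0.0069, -0.0255]] 0.2885854261136962
press [0.4, 0.4, 0.4, 1.1, 5.1, 6.7, 7.4, 8.4, 7.7, 8.3, 7.7, 6.0, 4.8, 3.0, 1.7, 0.9] zend 0.052 probe False 0.0532
True
33.9833
```

View pics/w2.png

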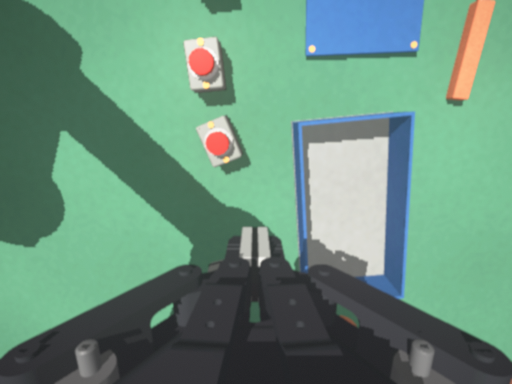

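```bash
sed -i 's/z<.0525/z<.0513/; s/until_force=0.8/until_force=2.0/' h.py
python3 - <<'E'
from h import *
q,th=find(.4348,.013); print(press(q-[0,.0014])); print(bot.read_clock())
d=np.load("w2.npz"); T=d["T"]
for u,v in [(297,122),(412,113),(404,296)]: print(pix("wrist",u,v,.066,T).round(4))
im,T=look(.56,-.18,.30); cv2.imwrite("pics/w3.png",im[:,:,::-1]); np.savez("w3.npz",im=im,T=T)
E
```

```text
find [0.435  0.0141] [[-0.0025, 0.0235], [0.0023, -0.0264]] 0.09653103292176614
press [-0.0, -0.6, -0.4, 0.9, 4.6, 5.9, 7.1, 8.6, 7.2, 7.3, 6.2, 5.0, 4.3, 3.3, 1.2, -0.7, 0.4, 0.5] zend 0.051 probe False 0.0533
True
42.8667
[ 0.5527 -0.0582]
[ 0.6942 -0.0476]
[ 0.722 -0.309]
```

View pics/w3.png

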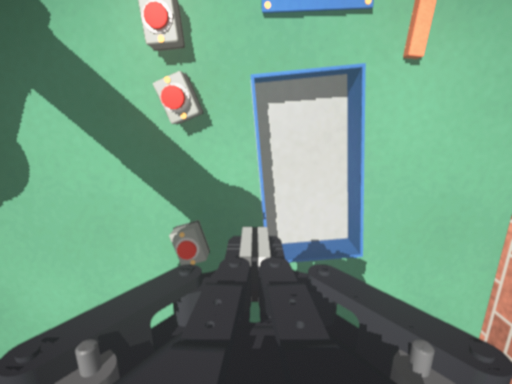

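```bash
cat >> h.py <<'E'
H=.008
def pick(p,th):
    q=quat(np.pi/2+th); bot.set_gripper(1.0)
    bot.move_pose([*p,.11],q); bot.move_linear([*p,H],speed=.1)
    bot.set_gripper(0.0,grasp_force=50); w=bot.read_gripper_width(); print("width",round(w,3))
    bot.move_linear([*p,.17],speed=.15); return w
def place(p,th,floor=.004):
    q=quat(np.pi/2+th)
    bot.move_pose([*p,.17],q)
    bot.move_linear([*p,.06],speed=.15)
    r=bot.move_linear([*p,H+floor-.001],speed=.03,until_force=4); print("place",r,round(bot.read_position()[2],4),bot.read_gripper_width())
    bot.set_gripper(.75); bot.move_linear([*p,.17],speed=.15)
E
python3 - <<'E'
from h import *
d=np.load("w3.npz"); T=d["T"]
P=[pix("wrist",u,v,.066,T) for u,v in [(252,76),(363,66),(362,257)]];print(np.round(P,4))
th=np.arctan2(-(P[1]-P[2])[0],(P[1]-P[2])[1]); c=(P[0]+P[2])/2; print(c,th,np.arctan2(*(P[1]-P[0])[::-1]))
q,t=find(.452,-.311,btn=.05); pick(q-[0,.0014],t); print(bot.read_clock())
E
```

```text
[[ 0.5562 -0.0607]
 [ 0.6948 -0.0491]
 [ 0.7211 -0.3134]]
[ 0.63865707 -0.18701665] 0.09925236218687503 0.08334715584985622
find [ 0.4522 -0.3108] [[-0.0072, 0.0226], [0.007, -0.0255]] 0.28804772234963566
width 0.506
49.075
```

```bash
cat >> h.py <<'E'
BC=np.array([.639,-.184]); BT=.09; BY=np.array([-np.sin(BT),np.cos(BT)])
E
python3 - <<'E'
from h import *
place(BC-.055*BY,BT)
q,t=find(.435,.013,btn=.05); pick(q-[0,.0014],t); place(BC+.055*BY,BT); print(bot.read_clock())
im,T=look(.57,-.20,.30); cv2.imwrite("pics/w4.png",im[:,:,::-1]); np.savez("w4.npz",im=im,T=T)
E
```

```text
place True 0.0126 0.5048470532840786
find [0.4346 0.0143] [[-0.0026, 0.0237], [0.0021, -0.0267]] 0.09266587546848294
width 0.505
place True 0.0125 0.5065566112989114
63.4667
```

View pics/w4.png

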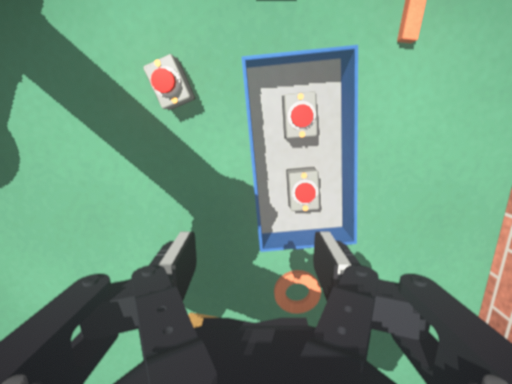

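Run:
```python
from h import *
d=np.load("w4.npz");P=np.array([pix("wrist",u,v,.066,d["T"]) for u,v in [(244,59),(357,47),(355,243),(261,250)]]);print(P.round(4).tolist(),P.mean(0))
TC=np.array([.429,.374]); TT=-.216; TY=np.array([-np.sin(TT),np.cos(TT)])
q,t=find(.4505,-.085); pick(q-[0,.0014],t); place(TC+.05*TY,TT)
q,t=find(.445,.131); pick(q-[0,.0014],t); place(TC-.05*TY,TT); print(bot.read_clock())
im,T=look(.50,.25,.30); cv2.imwrite("pics/w5.png",im[:,:,::-1]); np.savez("w5.npz",im=im,T=T)
print(bot.search_frame("wrist","cover_grip"))
```

```text
[[0.5572, -0.0616], [0.6963, -0.0481], [0.7194, -0.3112], [0.58, -0.3226]] [ 0.63821037 -0.18587278]
find [ 0.4507 -0.0838] [[-0.0094, 0.0216], [0.0093, -0.0246]] 0.38511767961694526
width 0.509
place True 0.0125 0.5035835939934711
find [0.445  0.1329] [[-0.0028, 0.0235], [0.0025, -0.0264]] 0.10471751747379504
width 0.511
place True 0.0125 0.5036639876084626
83.925
[{'bbox': [294.5, 121.8, 104.2, 162.3], 'confidence': 0.65}, {'bbox': [307.4, 318.8, 64.9, 43.3], 'confidence': 0.64}]
```

View pics/w5.png

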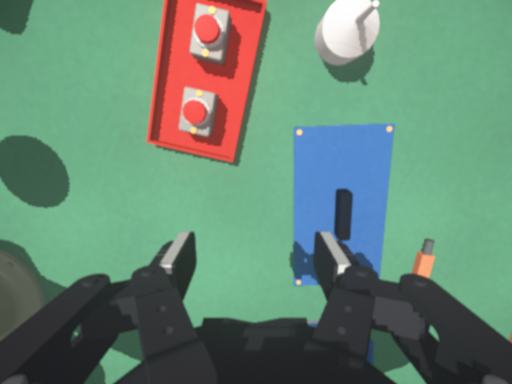

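Run:
```python
from h import *
im,T=look(.638,.155,.30); np.savez("w6.npz",im=im,T=T)
h=cv2.cvtColor(im,cv2.COLOR_RGB2HSV); m=(h[...,0]>8)&(h[...,0]<30)&(h[...,1]>70)&(h[...,2]>90)
n,l,s,c=cv2.connectedComponentsWithStats(m.astype(np.uint8))
for i in range(1,n):
    if 8<s[i,4]<200: print(s[i,4],c[i].round(1),pix("wrist",*c[i],.0115,T).round(4))
m=((h[...,2]<60)).astype(np.uint8);n,l,s,c=cv2.connectedComponentsWithStats(m)
for i in range(1,n):
    if 300<s[i,4]<6000:
        pts=np.argwhere(l==i)[:,::-1].astype(np.float32); print("dark",s[i],cv2.minAreaRect(pts),pix("wrist",*c[i],.036,T))
cv2.imwrite("pics/w6.png",im[:,:,::-1])
```

```text
50 [85.9 13.3] [0.4065 0.3606]
67 [504.   38.1] [0.9855 0.3299]
24 [42.  31.5] [0.3417 0.3385]
54 [83.8 56.2] [0.3947 0.3071]
21 [300.6  60.5] [0.703  0.3015]
20 [205.4  64.4] [0.567  0.2964]
11 [41.1 69. ] [0.3304 0.2904]
87 [489.7 104.9] [0.9858 0.2411]
76 [475.4 170.7] [0.9858 0.1422]
70 [462.9 228.9] [0.9861 0.0434]
9 [476.3 208.6] [1.0009 0.0793]
11 [299.2 229.8] [0.7122 0.0415]
13 [218.4 232.4] [0.5765 0.0368]
46 [453.8 273.5] [ 0.9873 -0.0409]
18 [251.6 316.7] [ 0.6319 -0.1312]
```

View pics/w6.png

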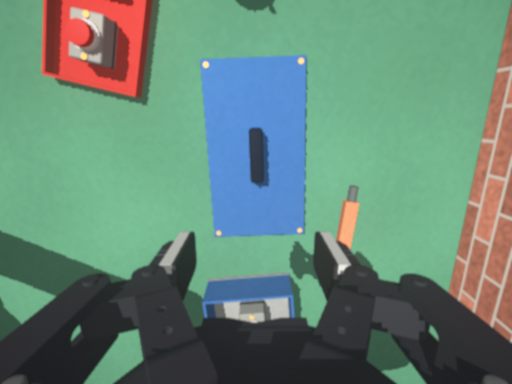

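Run:
```python
from h import *
d=np.load("w4.npz")
find(.644,-.239,im=d["im"],T=d["T"],btn=.054); find(.634,-.129,im=d["im"],T=d["T"],btn=.054)
c=[.6397,.169]; q=quat(np.pi/2+.036)
bot.set_gripper(.6); bot.move_pose([*c,.10],q); bot.move_linear([*c,.015],speed=.1,until_force=8)
bot.set_gripper(0,grasp_force=90); print("w",bot.read_gripper_width(),bot.read_position())
bot.move_linear([*c,.18],speed=.15)
b=[.6385,-.186]
bot.move_pose([*b,.18],quat(np.pi/2+.088)); bot.move_linear([*b,.10],speed=.1)
print(bot.read_gripper_width(),bot.read_clock()); im=bot.camera("side"); im2=bot.camera("scene")
m=np.hstack([cv2.resize(im[110:230,200:330],(400,370)),cv2.resize(im2[100:250,150:310],(395,370))]);cv2.imwrite("pics/w7.png",m[:,:,::-1])
```

```text
find [ 0.6434 -0.2369] [] None
find [ 0.634  -0.1293] [] None
w 0.2166648483362054 [0.64020984 0.16913496 0.01601949]
0.21625953144178622 91.525
```

View pics/w7.png

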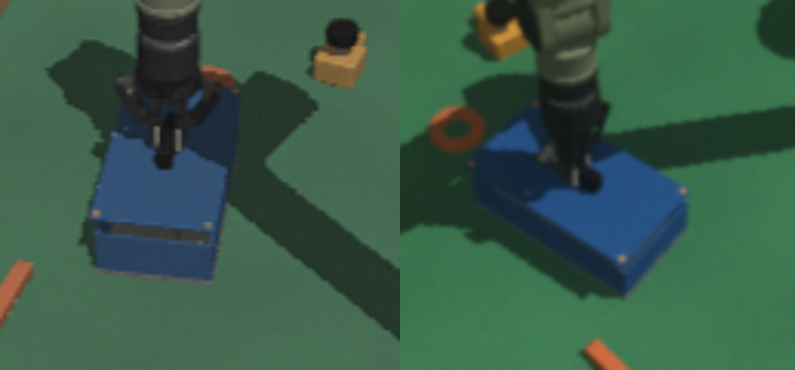

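Run:
```python
from h import *
b=[.6385,-.186]
r=bot.move_linear([*b,.074],speed=.02,until_force=6); print(r,bot.read_position(),bot.read_ft_force(),bot.read_moment())
im=bot.camera("side"); im2=bot.camera("scene")
m=np.hstack([cv2.resize(im[110:230,200:330],(400,370)),cv2.resize(im2[100:250,150:310],(395,370))]);cv2.imwrite("pics/w8.png",m[:,:,::-1])
```

```text
True [ 0.63840874 -0.18596558  0.07600112] [-1.09464524 -0.41248623  5.73180705] [-0.05248536 -0.03782756  0.01831033]
```

View pics/w8.png

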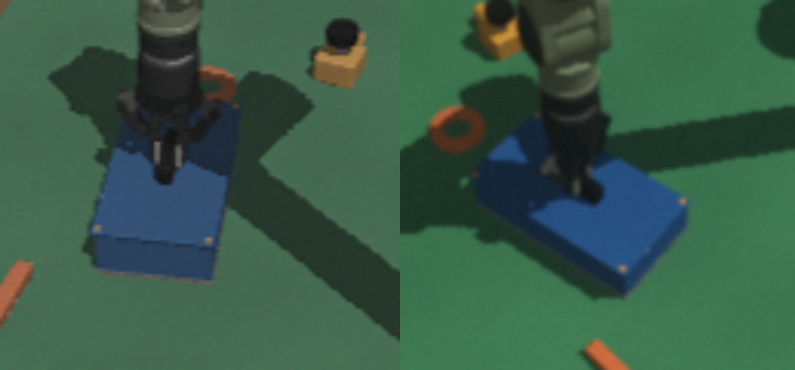

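Run:
```python
from h import *
bot.set_gripper(.6); bot.move_linear([.6385,-.186,.18],speed=.15)
bot.goto_joints([-1.2,.1,-.3,1.052,0,1.437]); bot.wait(.5)
im=bot.camera("side"); im2=bot.camera("scene"); print(bot.read_clock())
m=np.hstack([cv2.resize(im[90:350,160:360],(345,450)),cv2.resize(im2[90:330,140:440],(455,450))]);cv2.imwrite("pics/w9.png",m[:,:,::-1])
```

```text
96.4417
```

View pics/w9.png

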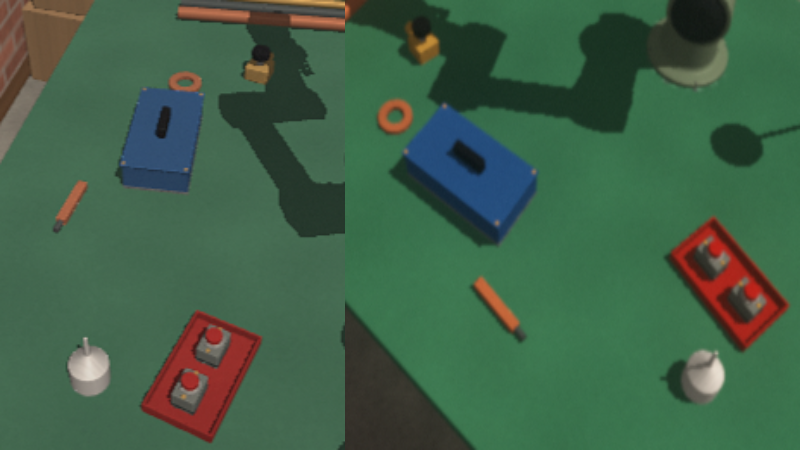

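The pictures show the cover seated level, the two worn breakers upright in the tray, the bystanders where they were, and no other breaker on the bench.

```bash
python3 -c "
from cell import bot
print(bot.close_job())"
```

```text
the job is handed in; nothing more can be done
None
```

I handed the job in at about 96 s: of the four breakers found, the two that snapped stand latched in the enclosure with the cover seated and level, the two soft ones stand in the reject tray, and the oil can, washer and finger are untouched. (One of the good breakers needed a second press, because I let go of the first just short of the snap.)

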